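Ease a jar lid off its tight seal and hold it ajar

TASK

The ceramic jar needs airing, and its lid sits tight in a rubber seal. First get the blue spoon out of the way: pull it up out of the pocket on the jar's front and stand it, bowl down, in the brown mug. Then take the lid by its wooden pull, break it free from the seal without letting it fly up, and hold it level over the jar with a gap of about 2 cm all round; keep it there for a few seconds and finish while still holding it, with the mug standing and everything else left where it is.

Things in the scene. Friction and masses are not known exactly. Their poses are not given: they have to be found in the camera images.
- jar: White ceramic jar, 110 mm across, its rim 118 mm above its underside, fixed on the low step of the shelf (25 mm above the counter). Origin: centre of its underside. Its x axis points from the spoon pocket (front) to the back, y to the jar's left, z up.
- pocket_mouth (a point): Centre of the mouth of the steel spoon pocket on the jar's front, 74 mm in front of the jar's axis, 78 mm above its underside. The slot inside is 30.5 mm wide (along the jar's y), 10.5 mm thick (along x), 55 mm deep; outside 36.5 x 16.5 mm.
- lid_pull (a point): Centre of the top end of the lid's upright dark wooden pull, on the lid's axis, 46 mm above the lid's underside. The pull is a block 30 mm long (jar's x), 16 mm wide (jar's y), standing 36 mm high on the flat lid; grip it across the 16 mm.
- lid: Loose lid, 300 g: white disc 114 mm across, 10 mm thick, with a rubber plug under it reaching 24 mm down into the jar. Origin: centre of the disc's underside, 118 mm above the jar's underside when shut; axes as the jar's. Pulled straight up, the seal's resistance grows to a peak of about 10 to 18 N after 4 to 7 mm of lift, then it pops free; 16 mm up it is clear of the seal.
- spoon: Loose pale blue plastic spoon, 215 mm long, 30 g, standing bowl down in the pocket, may lean a few degrees. Origin: the lower (bowl) end; z along the spoon to the handle's top, y across its width, x through its thickness. Bowl: flat oval 28 mm wide (y), 60 mm long, 8 mm thick; handle 11 mm wide (y), 7 mm thick (x).
- spoon_grip (a point): Point on the middle of the spoon's handle, 195 mm from the bowl end, 20 mm below the top: a good place to grip, 54 mm above the top of the lid's pull.
- spoon_tip (a point): Point inside the bowl end of the spoon, 4 mm from its very end.
- mug: Loose brown earthenware mug, outside radius 42 mm, wall 5 mm, 95 mm tall, inner floor about 5 mm up, handle on its y side, 360 g, standing on the low step. Origin: centre of its underside.
- dripper: Stainless cone dripper, 110 mm across, 75 mm tall, loose on the high step (110 mm above the counter). Bystander. Origin: centre of its underside.
- tin: Green tin with a metal cap, 75 mm across, 103 mm tall, loose on the high step. Bystander. Origin: centre of its underside.
- salt: Wooden salt mill, 54 mm across, 112 mm tall, loose on the counter to the robot's right. Bystander. Origin: centre of its underside.
- saucer: Blue saucer, 124 mm across, 18 mm tall, loose on the counter to the robot's left. Bystander. Origin: centre of its underside.

How it is judged (in metres and radians):
On the way, in this order (a step that is already met when the one before it is completed fails the run):
1. the spoon is pulled up clear of the pocket while the lid is still shut (z of spoon_tip in the frame of jar above 0.085 m and z of lid in the frame of jar between 0.1 and 0.122 m), for 0.1 s.
2. the spoon stands bowl down in the upright mug, released, the lid still shut (horizontal distance between spoon_tip and mug below 0.04 m and z of spoon_tip in the frame of mug between -0.005 and 0.04 m and contact force between the fingers and spoon below 0.05 N and angle between mug's own z axis and vertical below 0.12 rad and z of lid in the frame of jar between 0.1 and 0.122 m), for 0.2 s.
3. the lid is broken free and held ajar over the jar by the fingers for 1.5 s (z of lid in the frame of jar between 0.132 and 0.153 m and horizontal distance between lid and jar below 0.025 m and angle between lid's own z axis and vertical below 0.25 rad and contact force between the fingers and lid above 0.5 N and contact force between lid and jar below 0.3 N), for 1.5 s.
At the end, for the whole second after the job is handed in: The fingers alone hold the lid still over the jar, its disc 14 to 35 mm above the rim, within 25 mm of the jar's axis and 0.25 rad of level; the spoon is bowl down in the mug (tip within 40 mm of its axis, under 40 mm up), touching neither fingers, lid nor jar; the mug is upright within 0.12 rad (all of step 3 and linear speed of lid below 0.03 m/s and contact force between spoon and lid below 0.05 N and contact force between spoon and jar below 0.05 N and horizontal distance between spoon_tip and mug below 0.04 m and z of spoon_tip in the frame of mug between -0.005 and 0.04 m and contact force between the fingers and spoon below 0.05 N and angle between mug's own z axis and vertical below 0.12 rad); the arm keeps its last pose, push and grip.
It fails at once if the lid flies up (its disc over 70 mm above the rim) (z of lid in the frame of jar above 0.188 m).
It fails at once if the mug is tipped (past 0.5 rad) or shifted by over 50 mm (angle between mug's own z axis and vertical above 0.5 rad or distance of mug from where it was at the start of the episode above 0.05 m).
It fails at once if a bystander is moved by over 30 mm (distance of any of dripper, tin, salt, saucer from where it was at the start of the episode above 0.03 m).
It also fails if it takes over 58 s, if anything falls off the work surface, if the arm or the gripper's body presses on something with over 40 N, if the wrist force passes 120 N, or if a joint passes its speed limit or range.

ROBOT

A 6-joint arm with a two-finger parallel gripper is mounted at the origin on the work surface. World frame = base frame: x ahead of the robot, y to its left, z up, the work surface at z = 0. Lengths are in mm, angles in rad, forces in N, time in s.
With the tool pointing down it reaches from about 300 to 775 mm from the base axis. Payload 14.6 kg.
Tool frame: the origin (TCP) lies midway between the tips of the shut fingers; the grasp point (between the pads) lies 19 mm behind it; x points along the fingers, z is the direction in which the jaws open and shut, and the axes are right-handed (so a half turn about x gives the same grasp; the last joint's range is limited). The gripper opens to 94 mm and grips with 3 to 60 N. Pads are 16 mm wide; open, the fingers measure 119 mm over their backs; the gripper's body (75 mm by 177 mm) begins 78 mm behind the grasp point.
Start: joints at [-1.4, 0.3, 1.521, -0, 1.321, -0.067], TCP at [129.554, -534.514, 205.446] pointing down, gripper open.
Joint ranges: [-3.03, 3.03], [-0.79, 2.21], [0.23, 2.52], [-1.04, 4.18], [0, 3.07], [-2.55, 2.55]. Speed limits (rad/s): [2.22, 2.22, 2.57, 3.14, 3.14, 3.14].

INTERFACE

Orientations are given as [roll, pitch, yaw] about the fixed x, y, z axes, in that order (R = Rz(yaw) Ry(pitch) Rx(roll)).
In Python, from cell import * gives the robot as it stands.
- The arm moves only by the tool play_rows, never from a script. Its argument "motion" is one flat list of numbers, 7 for each row, row after row: the turn, a rotation vector about the tool's x, y, z in rad, then the shift along the tool's x, y, z in m, then the closure, from -1 (fully open) to 1 (shut), so that 0 is half open. In form: [rx, ry, rz, x, y, z, fingers, rx, ry, rz, x, y, z, fingers, ...]. A call has 1 to 20 rows; each row shifts and turns the pose as measured when the row begins, along the tool's axes as they then stand; what a row does not reach is not made up. A row lasts 1/10 s, in which the tool goes at most 50 mm and 8.59 degrees, less where a joint would pass 70% of its speed; a pose out of reach is approached as far as the arm can. A call with a gripper value outside its range is refused whole. The fingers move at their own pace and stop on an object; "newtons" is the grip in N (left out, the last holds). Time passes only in rows, so rows that do not move let the fingers close. It gives the time, the measured TCP pose, the force and the opening at its end, in the units of the state.
- read_state(): the state, without advancing time (a new reading comes with each control period).
- camera(name): name is "scene" or "side" or "wrist"; returns (picture, depth): 384x512x3 uint8, blue, green, red; 384x512 float32, mm along the optical axis (not along the pixel's ray), 0 where there is no reading.
- camera_params(name): a dict with "fx", "fy", "cx", "cy" (pixels), "k1" (the pictures are not rectified: a ray, as slopes to the right and down, at radius r is drawn at 1 + k1 r^2 times it, then the intrinsics apply), "T" (4x4, takes a point from camera to world coordinates). Camera axes: x right, y down, z forward; pixel columns grow to the right and rows downward; lengths in mm; the calibration is good to about 2 mm. A picture is of the moment at which its call begins: read the wrist's pose just before it. camera_params takes no time and is no camera call; for the wrist camera it gives the pose at the moment of the call.
- sign_off(): hands the job in, once; it reports no verdict.
Trained networks look in the newest picture that a camera, given by its name, has taken for a name from the list of things; names that differ only in an ending like _2 or _b are one class to them, and where a whole thing is asked for, a point or a joint stands for the part that bears it (a point fixed in the world has none). Each returns a list of dicts, best first, with "conf" (0 to 1); they miss things now and then, are a little off and sometimes report something else, mostly with a low value. They report only what shows in the picture. A call takes as long as a camera call.
- masks_of(camera, name): "region" (384x512 bool, what is visible of it).
- place_of(camera, name): "at" ([x, y, z] in mm, in the coordinates of the camera as it stood for that picture, good to about 4 mm: a listed point, or the origin of a listed thing).
The state is a dict: "clock": time; "joints": joint angles; "qd": joint speeds; "effort": joint torques, N m; "eef_pos": TCP position; "eef_rot": TCP orientation; "wrist_force": force on the tool from outside, world axes, zero at the start; "moment": the same for the moment, N m; "finger_gap": finger opening in mm.
Only numpy, scipy, OpenCV 4.12 (cv2) and the standard library are available. Lean on these libraries where they do the work, as an engineer would, in place of code of your own. Each camera call takes 0.05 s, during which the arm holds its last target.

## Working session

There is one attempt and no reset: what is moved stays moved. The work goes in short steps, Python scripts to look and compute and a tool call to move; the robot and the scene stay as the last step left them, time stands still between calls to the robot, and variables do not carry over. Pictures are saved under pics/ and viewed, and the job is handed in when it is done.

Besides the shell and the picture viewer there is one more tool, called by a JSON object that holds its "name" and its "arguments", one argument or row to a line. play_rows: Moves the arm, as the interface text tells. Its arguments: {"type":"object","properties":{"motion":{"type":"array","items":{"type":"number"}},"newtons":{"type":"number"}},"required":["motion"]}

```bash
ls; mkdir -p pics; python3 - <<'E'
from cell import *
import cv2,numpy as np
s=read_state()
for k in s: print(k,np.round(s[k],3))
for n in ["scene","side","wrist"]:
    p,d=camera(n); cv2.imwrite(f"pics/a_{n}.png",p); 
    c=camera_params(n); print(n,{k:(np.round(c[k],3).tolist()) for k in c})
E
```

```text
pics
clock 0.0
joints [-1.4    0.3    1.522  0.     1.321 -0.067]
qd [ 0.    -0.    -0.     0.001 -0.001 -0.004]
effort [-1.0000e-03 -5.3181e+01 -3.5274e+01  7.1000e-02  2.4000e-02 -0.0000e+00]
eef_pos [ 129.514 -534.265  204.886]
eef_rot [3.073 1.57  1.74 ]
wrist_force [ 0.485 -0.334  0.094]
moment [-0.005 -0.042 -0.038]
finger_gap 94.228
scene {'fx': 409.739, 'fy': 409.739, 'cx': 258.354, 'cy': 197.909, 'k1': -0.056, 'T': [[0.828, 0.474, -0.299, 934.116], [0.56, -0.704, 0.436, -588.287], [-0.004, -0.528, -0.849, 1269.251], [0.0, 0.0, 0.0, 1.0]]}
side {'fx': 440.127, 'fy': 440.127, 'cx': 265.603, 'cy': 192.795, 'k1': -0.11, 'T': [[-0.846, -0.348, 0.404, -16.185], [-0.533, 0.518, -0.669, 920.31], [0.024, -0.781, -0.623, 1016.44], [0.0, 0.0, 0.0, 1.0]]}
wrist {'fx': 303.255, 'fy': 303.255, 'cx': 254.965, 'cy': 186.167, 'k1': 0.003, 'T': [[0.236, -0.937, -0.259, 205.653], [-0.972, -0.227, -0.063, -516.311], [-0.0, 0.267, -0.964, 383.97], [0.0, 0.0, 0.0, 1.0]]}
```

View pics/a_scene.png

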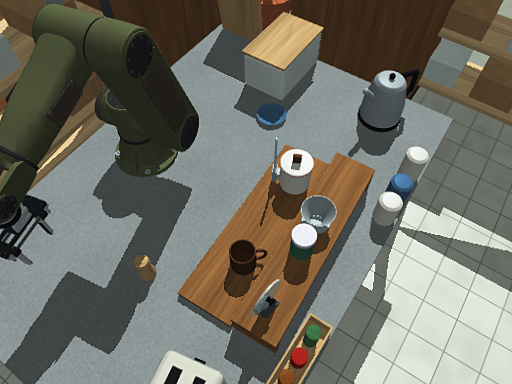

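View pics/a_side.png

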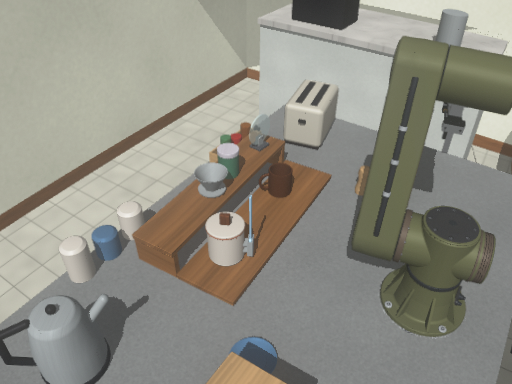

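View pics/a_wrist.png

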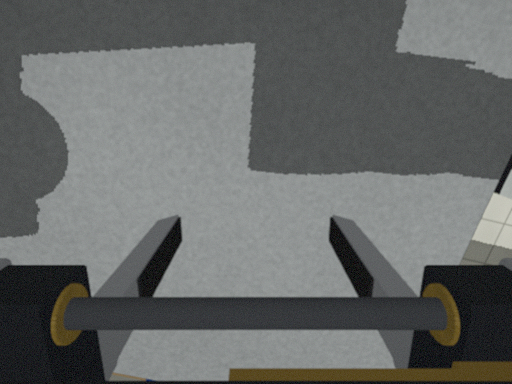

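```bash
cat > h.py <<'E'
from cell import *
import cv2,numpy as np
from scipy.spatial.transform import Rotation as R
def K(c): return np.array([[c["fx"],0,c["cx"]],[0,c["fy"],c["cy"]],[0,0,1.]])
def ray(c,uv):
    # unit-depth rays
    n=cv2.undistortPoints(np.array(uv,float).reshape(-1,1,2),K(c),np.array([c["k1"],0,0,0.])).reshape(-1,2)
    return np.c_[n,np.ones(len(n))]
def w(c,p):
    p=np.atleast_2d(p);T=np.array(c["T"]);return p@T[:3,:3].T+T[:3,3]
def proj(c,P):
    T=np.array(c["T"]);p=(np.atleast_2d(P)-T[:3,3])@T[:3,:3]
    return cv2.projectPoints(p,np.zeros(3),np.zeros(3),K(c),np.array([c["k1"],0,0,0.]))[0].reshape(-1,2)
def tri(obs):
    A=np.zeros((3,3));b=np.zeros(3)
    for c,uv in obs:
        T=np.array(c["T"]);d=T[:3,:3]@ray(c,uv)[0];d/=np.linalg.norm(d);M=np.eye(3)-np.outer(d,d);A+=M;b+=M@T[:3,3]
    X=np.linalg.solve(A,b)
    return X,[proj(c,X)[0]-np.array(uv) for c,uv in obs]
E
python3 - <<'E'
from h import *
for n in ["scene","side","wrist"]:
    camera(n); c=camera_params(n)
    for t in ["jar","pocket_mouth","lid_pull","lid","spoon","spoon_grip","mug","dripper","tin","salt","saucer"]:
        for r in place_of(n,t)[:2]: print(n,t,round(r["conf"],2),np.round(w(c,r["at"])[0],1))
print(read_state()["clock"])
E
```

```text
scene jar 0.66 [567.9 180.3  26.9]
scene pocket_mouth 0.94 [500.  146.1 102.7]
scene lid_pull 0.71 [566.3 175.2 188.5]
scene lid 0.57 [567.5 179.1 139.9]
scene spoon_grip 0.44 [495.2 145.8 243.6]
scene mug 0.84 [ 592.  -183.    25.7]
scene dripper 0.57 [726.9  36.6 104.3]
scene tin 0.94 [739.7 -76.2 106.2]
scene salt 0.8 [ 348.  -381.9    1.9]
scene saucer 0.86 [305.4 424.   -2.5]
side jar 0.56 [564.3 178.4  22.7]
side pocket_mouth 0.78 [503.1 143.1 101.2]
side lid_pull 0.87 [565.5 180.5 184.3]
side spoon_grip 0.7 [505.2 146.7 238.1]
side mug 0.89 [ 593.2 -185.6   21.8]
side dripper 0.56 [728.6  33.  108.8]
side tin 0.89 [737.  -74.  108.9]
side salt 0.5 [ 349.2 -380.7   -2.1]
side salt 0.33 [566.4 180.8 138.9]
side saucer 0.91 [3.080e+02 4.275e+02 4.000e-01]
1.95
```

The scene view shows the spoon handle top near (276,138), the pull at (297,158) and the mug at (243,257). In the side view the spoon is near (251,195–245), the pull at (225,218) and the mug at (281,180). The jar's yaw works out at about 0.49 rad. Next I'll triangulate the spoon.

```bash
python3 - <<'E'
from h import *
cs={}
S={}
for n in ["scene","side"]:
    p,d=camera(n); c=cs[n]=camera_params(n)
    for t in ["spoon","lid_pull","mug"]:
        ms=masks_of(n,t)
        for m in ms[:2]:
            ys,xs=np.nonzero(m["region"]);print(n,t,round(m["conf"],2),len(xs),xs.min(),xs.max(),ys.min(),ys.max())
    ms=masks_of(n,"spoon")
    if ms:
        m=ms[0]["region"]; S[n]=m
        for y in range(np.nonzero(m)[0].min(),np.nonzero(m)[0].max()+1,5): 
            x=np.nonzero(m[y])[0]; print(n,y,x.min() if len(x) else None,x.max() if len(x) else None)
    x0=(240,130) if n=="scene" else (215,180)
    crop=p[x0[1]:x0[1]+75,x0[0]:x0[0]+90]
    cv2.imwrite(f"pics/b_{n}.png",cv2.resize(crop,None,fx=7,fy=7,interpolation=cv2.INTER_NEAREST))
print(read_state()["clock"])
E
```

```text
scene lid_pull 0.58 734 281 313 150 177
scene lid_pull 0.23 595 272 309 166 193
scene mug 0.88 851 229 266 240 273
side lid_pull 0.91 868 206 244 212 239
side mug 0.65 767 259 291 163 196
2.45
```

```bash
python3 -c "
import cv2,numpy as np
a=cv2.imread('pics/b_scene.png');b=cv2.imread('pics/b_side.png')
cv2.imwrite('pics/b_both.png',cv2.resize(np.hstack([a,b]),(800,333)))"
```

```text
(no output)
```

View pics/b_both.png

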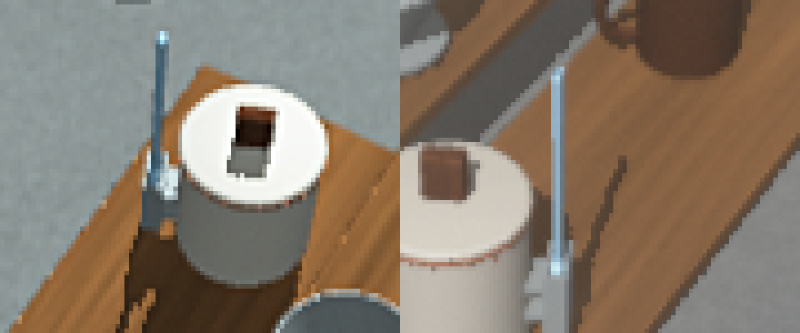

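```bash
python3 - <<'E'
from h import *
a=camera_params("scene");b=camera_params("side")
for nm,u,v in [("top",(276.4,137.6),(250.6,195.8)),("entry",(275.3,166),(250.1,234.7))]:
    X,e=tri([(a,u),(b,v)]);print(nm,X.round(1),np.round(e,1).tolist())
# lid disc outline centre: project circle for guess vs mask
jar=np.array([566,179])
for n,c in [("scene",a),("side",b)]:
    print(n,proj(c,[[566,179,189],[566,179,153],[501,144,103],[592,-184,120],[592,-184,25]]).round(1).tolist())
E
```

```text
top [500.2 146.7 263.5] [[-0.4, -0.0], [-0.5, -0.0]]
entry [502.5 145.3 114.5] [[-0.4, -0.0], [-0.4, -0.0]]
scene [[297.1, 154.5], [296.3, 161.1], [274.3, 168.0], [241.2, 250.2], [242.3, 262.4]]
side [[224.5, 214.0], [224.9, 223.3], [250.3, 237.4], [280.8, 169.2], [279.6, 190.4]]
```

```bash
cat >> h.py <<'E'
def pose():
    s=read_state();return np.array(s["eef_pos"]),R.from_euler("xyz",s["eef_rot"])
def goalR(th):  # x down, z horizontal at world angle th
    x=np.array([0,0,-1.]);z=np.array([np.cos(th),np.sin(th),0]);y=np.cross(z,x);return R.from_matrix(np.c_[x,y,z])
def plan(P,Q,N,p=None,q=None):
    if p is None:p,q=pose()
    P=np.array(P,float);rv=(q.inv()*Q).as_rotvec()/N;out=[]
    for i in range(N):
        d=q.inv().apply((P-p)/(N-i));r=np.round(rv,3);m=np.round(d/1000,4)
        out.append([*r.tolist(),*m.tolist()]);p=p+q.apply(m*1000);q=q*R.from_rotvec(r)
    for o in out: print(o)
    return p,q
E
python3 - <<'E'
from h import *
p,q=pose(); M=q.as_matrix();print(M.round(3))
print("cur th",np.arctan2(M[1,2],M[0,2]))
jy=np.arctan2(146.-179+0,0) 
yaw=np.arctan2(34,65);print("jar yaw",yaw,"jy",yaw+np.pi/2)
for th in (yaw+np.pi/2,yaw-np.pi/2): print(th,(q.inv()*goalR(th)).as_rotvec())
E
```

```text
[[ 0.     0.972  0.236]
 [ 0.     0.236 -0.972]
 [-1.     0.    -0.   ]]
cur th -1.3330140175479617
jar yaw 0.48193825195762635 jy 2.052734578752523
2.052734578752523 [ 2.89743671e+00 -2.42225747e-05  3.03812568e-05]
-1.0888580748372703 [-2.44155943e-01 -2.08668457e-05 -1.66368604e-05]
```

```bash
python3 - <<'E'
from h import *
plan([500.5,146.5,310],goalR(-1.089),19)
E
```

```text
[-0.013, -0.0, -0.0, -0.0055, 0.0274, -0.0302]
[-0.013, -0.0, -0.0, -0.0055, 0.0278, -0.0299]
[-0.013, -0.0, -0.0, -0.0055, 0.0282, -0.0295]
[-0.013, -0.0, -0.0, -0.0055, 0.0286, -0.0291]
[-0.013, -0.0, -0.0, -0.0055, 0.029, -0.0288]
[-0.013, -0.0, -0.0, -0.0055, 0.0293, -0.0284]
[-0.013, -0.0, -0.0, -0.0055, 0.0297, -0.028]
[-0.013, -0.0, -0.0, -0.0055, 0.03, -0.0276]
[-0.013, -0.0, -0.0, -0.0055, 0.0304, -0.0272]
[-0.013, -0.0, -0.0, -0.0055, 0.0308, -0.0268]
[-0.013, -0.0, -0.0, -0.0055, 0.0311, -0.0264]
[-0.013, -0.0, -0.0, -0.0055, 0.0314, -0.026]
[-0.013, -0.0, -0.0, -0.0055, 0.0318, -0.0256]
[-0.013, -0.0, -0.0, -0.0055, 0.0321, -0.0252]
[-0.013, -0.0, -0.0, -0.0055, 0.0324, -0.0248]
[-0.013, -0.0, -0.0, -0.0055, 0.0328, -0.0244]
[-0.013, -0.0, -0.0, -0.0055, 0.0331, -0.024]
[-0.013, -0.0, -0.0, -0.0055, 0.0334, -0.0235]
[-0.013, -0.0, -0.0, -0.0055, 0.0337, -0.0231]
```

{"name": "play_rows", "arguments": {
  "motion": [-0.013, 0, 0, -0.0055, 0.0274, -0.0302, -1, -0.013, 0, 0, -0.0055, 0.0278, -0.03, -1, -0.013, 0, 0, -0.0055, 0.028, -0.0295, -1, -0.013, 0, 0, -0.0055, 0.0286, -0.029, -1, -0.013, 0, 0, -0.0055, 0.029, -0.0288, -1, -0.013, 0, 0, -0.0055, 0.0293, -0.0284, -1, -0.013, 0, 0, -0.0055, 0.0297, -0.028, -1, -0.013, 0, 0, -0.0055, 0.03, -0.0276, -1, -0.013, 0, 0, -0.0055, 0.0304, -0.0272, -1, -0.013, 0, 0, -0.0055, 0.0308, -0.0268, -1, -0.013, 0, 0, -0.0055, 0.0311, -0.0264, -1, -0.013, 0, 0, -0.0055, 0.0314, -0.026, -1, -0.013, 0, 0, -0.0055, 0.0318, -0.0256, -1, -0.013, 0, 0, -0.0055, 0.032, -0.0252, -1, -0.013, 0, 0, -0.0055, 0.0324, -0.0248, -1, -0.013, 0, 0, -0.0055, 0.0328, -0.0244, -1],
  "newtons": 20
}}

```text
clock: 4.05
eef_pos: [447.7, 60.5, 298.2]
eef_rot: [0.977, 1.564, -0.147]
wrist_force: [0.1, -0.6, -0.7]
finger_gap: 94.3
```

```bash
python3 - <<'E'
from h import *
s=read_state();print(s["clock"],np.round(s["eef_pos"],1),np.round(s["joints"],2))
p,_=camera("wrist"); cv2.imwrite("pics/c.png",p);c=camera_params("wrist")
for t in ["jar","pocket_mouth","lid_pull","lid","spoon_grip","mug"]:
        for r in place_of("wrist",t)[:2]: print(t,round(r["conf"],2),np.round(w(c,r["at"])[0],1))
plan([500.5,146.5,310],goalR(-1.089),10)
E
```

```text
4.05 [447.7  60.5 298.2] [ 0.05  0.01  1.64 -0.    1.48  1.18]
pocket_mouth 0.75 [506.  148.6 104.3]
lid_pull 0.9 [568.6 182.6 187.1]
lid_pull 0.6 [508.2 155.2 240.7]
lid 0.92 [568.2 186.6 140. ]
spoon_grip 0.93 [506.2 153.1 238.9]
mug 0.82 [ 600.7 -175.4   23.8]
[-0.004, 0.0, -0.0, -0.0012, 0.0087, -0.0057]
[-0.004, 0.0, -0.0, -0.0012, 0.0087, -0.0057]
[-0.004, 0.0, -0.0, -0.0012, 0.0087, -0.0056]
[-0.004, 0.0, -0.0, -0.0012, 0.0087, -0.0056]
[-0.004, 0.0, -0.0, -0.0012, 0.0088, -0.0056]
[-0.004, 0.0, -0.0, -0.0012, 0.0088, -0.0055]
[-0.004, 0.0, -0.0, -0.0012, 0.0088, -0.0055]
[-0.004, 0.0, -0.0, -0.0012, 0.0088, -0.0055]
[-0.004, 0.0, -0.0, -0.0012, 0.0088, -0.0054]
[-0.004, 0.0, -0.0, -0.0012, 0.0089, -0.0054]
```

View pics/c.png

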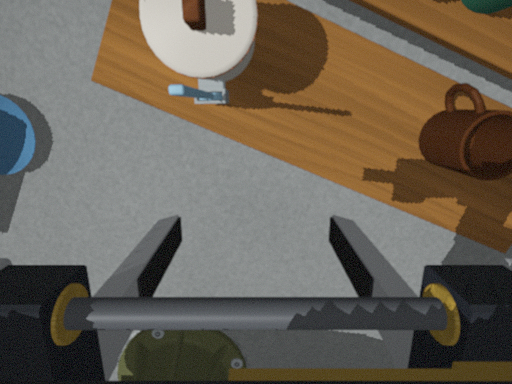

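The wrist view shows the spoon top at (177,90), the pocket at (210,92), the pull at (194,12), and the mug at right (465,140) with its handle towards the shelf. Next I'll move above the spoon.

{"name": "play_rows", "arguments": {
  "motion": [-0.008, 0, 0, -0.0024, 0.0174, -0.0114, -1, -0.008, 0, 0, -0.0024, 0.0174, -0.0112, -1, -0.008, 0, 0, -0.0024, 0.0174, -0.0112, -1, -0.008, 0, 0, -0.0024, 0.0174, -0.011, -1, -0.004, 0, 0, -0.0012, 0.008, -0.005, -1, 0, 0, 0, 0, 0, 0, -1]
}}

```text
clock: 5.0
eef_pos: [495.2, 132.4, 310.1]
eef_rot: [0.915, 1.563, -0.185]
wrist_force: [-0.6, -0.2, 0.4]
finger_gap: 94.3
```

```bash
python3 - <<'E'
from h import *
s=read_state();print(s["clock"],np.round(s["eef_pos"],1),np.round(s["joints"],2),np.round(s["qd"],3))
p,_=camera("wrist"); cv2.imwrite("pics/d.png",p);c=camera_params("wrist")
for t in ["jar","pocket_mouth","lid_pull","lid","spoon_grip","mug"]:
        for r in place_of("wrist",t)[:1]: print(t,round(r["conf"],2),np.round(w(c,r["at"])[0],1))
print(np.array(c["T"]).round(3))
E
```

```text
5.0 [495.2 132.4 310.1] [ 0.19  0.15  1.46 -0.    1.52  1.29] [-0.02  -0.011  0.017 -0.003 -0.    -0.007]
jar 0.72 [737.6 -72.2 106.2]
pocket_mouth 0.75 [505.9 144.6 103.2]
lid_pull 0.58 [566.6 177.3 186. ]
lid 0.72 [566.1 181.1 140.6]
spoon_grip 0.83 [503.8 149.9 240. ]
mug 0.65 [ 598.9 -185.8   23.8]
[[ 4.53000e-01 -8.61000e-01 -2.30000e-01  5.63448e+02]
 [-8.91000e-01 -4.36000e-01 -1.23000e-01  1.67326e+02]
 [ 6.00000e-03  2.61000e-01 -9.65000e-01  4.89538e+02]
 [ 0.00000e+00  0.00000e+00  0.00000e+00  1.00000e+00]]
```

View pics/d.png

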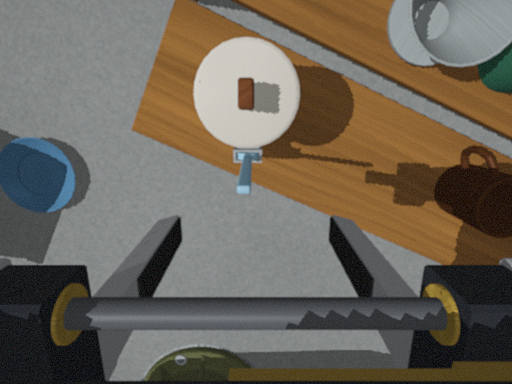

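```bash
python3 - <<'E'
from h import *
a=camera_params("scene");b=camera_params("side");c=camera_params("wrist")
for nm,o in [("top",[(a,(276.4,137.6)),(b,(250.6,195.8)),(c,(243.3,188.5))])]:
    X,e=tri(o);print(nm,X.round(1),np.round(e,1).tolist())
T=np.array(c["T"])
def onz(uv,z):
    d=T[:3,:3]@ray(c,uv)[0];return T[:3,3]+d*(z-T[2,3])/d[2]
p=cv2.imread("pics/d.png")
# lid disc white segmentation
m=((p.min(2)>185)).astype(np.uint8);m[:,:180]=0;m[:,310:]=0;m[160:]=0
n,l,st,ce=cv2.connectedComponentsWithStats(m);i=1+np.argmax(st[1:,4]);cn=max(cv2.findContours((l==i).astype(np.uint8),cv2.RETR_EXTERNAL,cv2.CHAIN_APPROX_NONE)[0],key=len)
el=cv2.fitEllipse(cv2.convexHull(cn));print("lid ellipse",el)
# fit on plane z=153
H=cv2.convexHull(cn)[:,0];W=np.array([onz(u,153) for u in H])[:,:2];cc,r=cv2.minEnclosingCircle(W.astype(np.float32));print("lid centre",cc,r, W.shape)
# pull top: brown
hsv=cv2.cvtColor(p,cv2.COLOR_BGR2HSV);m=((hsv[...,1]>120)&(hsv[...,2]<170)).astype(np.uint8);m[:,:225]=0;m[:,275:]=0;m[:65]=0;m[120:]=0
cn=max(cv2.findContours(m,cv2.RETR_EXTERNAL,cv2.CHAIN_APPROX_NONE)[0],key=len);x=cv2.boundingRect(cn);print("pull bbox",x,cv2.minAreaRect(cn))
g=p[60:220,190:310];cv2.imwrite("pics/d2.png",cv2.resize(g,None,fx=4.9/1.3,fy=4.9/1.3,interpolation=cv2.INTER_NEAREST))
print("top wrist@263.5",onz((243.3,188.5),263.5).round(1))
print("proj pull guess",proj(c,[[566,179,189],[566,179,153],[502,145,103]]))
E
```

```text
top [501.5 146.1 263. ] [[-0.2, 0.4], [-0.8, -0.2], [-1.4, 2.2]]
lid ellipse ((244.1715087890625, 91.49876403808594), (100.49966430664062, 106.7488021850586), 179.00645446777344)
lid centre (568.8207397460938, 180.4465789794922) 54.551544189453125 (42, 2)
pull bbox (239, 79, 14, 30) ((245.5, 93.5), (29.0, 13.0), 90.0)
top wrist@263.5 [503.7 145.9 263.5]
proj pull guess [[243.72006857  96.1063556 ]
 [244.73946193  96.99964198]
 [247.29020973 156.60335147]]
```

View pics/d2.png

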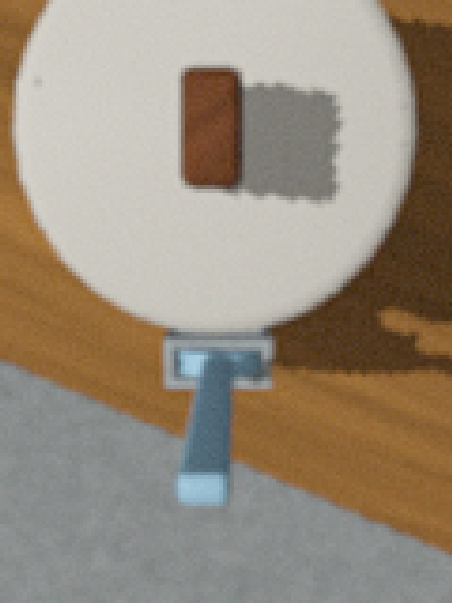

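The spoon top is at about (502,146,263), which puts the grip at z≈243 as expected. The lid centre is at about (568,180). The pull edges line up with the image vertical, so the yaw is good.

```bash
python3 - <<'E'
from h import *
p,q=plan([502.3,146,310],goalR(-1.095),2)
plan([502.3,146,223],goalR(-1.095),6,p,q)
E
```

```text
[-0.003, 0.003, -0.003, 0.0002, 0.0064, -0.0045]
[-0.003, 0.003, -0.003, 0.0002, 0.0064, -0.0044]
[0.0, -0.0, -0.0, 0.0145, -0.0, 0.0]
[0.0, -0.0, -0.0, 0.0145, -0.0, 0.0]
[0.0, -0.0, -0.0, 0.0145, -0.0, 0.0]
[0.0, -0.0, -0.0, 0.0145, -0.0, 0.0]
[0.0, -0.0, -0.0, 0.0145, -0.0, 0.0]
[0.0, -0.0, -0.0, 0.0145, -0.0, 0.0001]
```

{"name": "play_rows", "arguments": {
  "motion": [-0.003, 0.003, -0.003, 0, 0.0064, -0.0045, -1, -0.003, 0.003, -0.003, 0, 0.0064, -0.0044, -1, 0, 0, 0, 0, 0.003, -0.002, -1, 0, 0, 0, 0.015, 0, 0, -1, 0, 0, 0, 0.015, 0, 0, -1, 0, 0, 0, 0.015, 0, 0, -1]
}}

```text
clock: 5.95
eef_pos: [505.9, 151.6, 265.8]
eef_rot: [1.746, 1.567, 0.652]
wrist_force: [0.2, -0.1, 0.4]
finger_gap: 93.8
```

```bash
python3 - <<'E'
from h import *
s=read_state();print(s["clock"],np.round(s["eef_pos"],1))
p,_=camera("wrist"); cv2.imwrite("pics/e.png",p)
p,q=plan([502.3,146,223],goalR(-1.095),4)
E
```

```text
5.95 [505.9 151.6 265.8]
[0.0, -0.0, -0.0, 0.01, -0.0013, 0.0009]
[0.0, -0.0, -0.0, 0.01, -0.0013, 0.0009]
[0.0, -0.0, -0.0, 0.0101, -0.0012, 0.0009]
[0.0, -0.0, -0.0, 0.01, -0.0013, 0.001]
```

View pics/e.png

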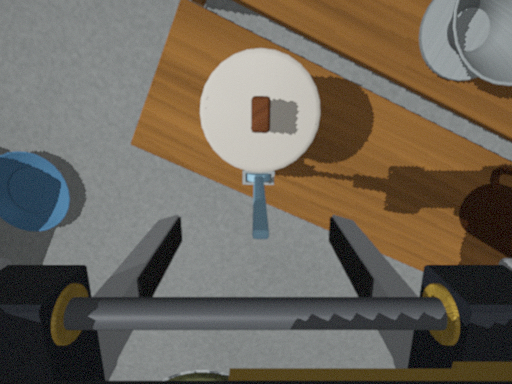

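The spoon top at (260,236) sits between the jaws, whose centre column is about 256. I'll finish the descent and grip.

{"name": "play_rows", "arguments": {
  "motion": [0, 0, 0, 0.011, -0.0018, 0.001, -1, 0, 0, 0, 0.011, -0.0018, 0.001, -1, 0, 0, 0, 0.011, -0.0013, 0.001, -1, 0, 0, 0, 0.01, -0.001, 0.001, -0.5, 0, 0, 0, 0, 0, 0, 0],
  "newtons": 20
}}

```text
clock: 6.5
eef_pos: [501.6, 145.2, 216.9]
eef_rot: [-2.96, 1.569, 2.23]
wrist_force: [0.0, -0.2, 0.8]
finger_gap: 81.4
```

```bash
python3 - <<'E'
from h import *
s=read_state();print(s["clock"],np.round(s["eef_pos"],1),s["finger_gap"])
p,_=camera("wrist"); cv2.imwrite("pics/f.png",p)
p,q=plan([502.3,146,223],goalR(-1.095),1)
E
```

```text
6.5 [501.6 145.2 216.9] 81.40877305180065
[0.002, -0.002, -0.001, -0.0053, 0.0007, -0.0004]
```

View pics/f.png

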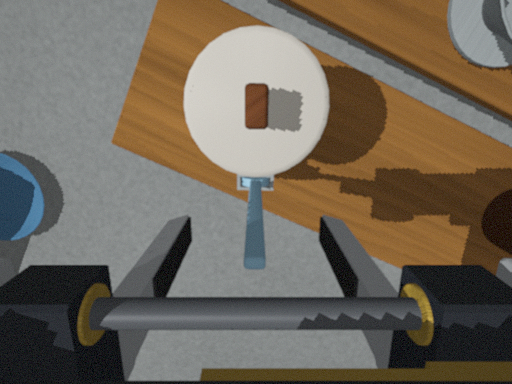

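```bash
python3 - <<'E'
from h import *
c=camera_params("wrist");p,q=pose();print(p)
for z in (263,243): print(proj(c,[[p[0],p[1],z],[502.3,146,z]]))
E
```

```text
[501.82960039 145.3672671  217.68786827]
[[253.77550483 266.56079015]
 [253.07285177 265.27446173]]
[[253.94601272 247.81272358]
 [253.32390582 246.65278586]]
```

{"name": "play_rows", "arguments": {
  "motion": [0, 0, 0, -0.004, 0.0005, 0, 0.5, 0, 0, 0, 0, 0, 0, 1, 0, 0, 0, 0, 0, 0, 1, 0, 0, 0, 0, 0, 0, 1, 0, 0, 0, 0, 0, 0, 1, 0, 0, 0, 0, 0, 0, 1, 0, 0, 0, 0, 0, 0, 1, 0, 0, 0, 0, 0, 0, 1],
  "newtons": 20
}}

```text
clock: 7.35
eef_pos: [503.1, 145.9, 224.1]
eef_rot: [1.753, 1.567, 0.66]
wrist_force: [-0.1, 0.4, 0.5]
finger_gap: 13.6
```

```bash
python3 - <<'E'
from h import *
p,_=camera("wrist"); cv2.imwrite("pics/g.png",p)
E
```

```text
(no output)
```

View pics/g.png

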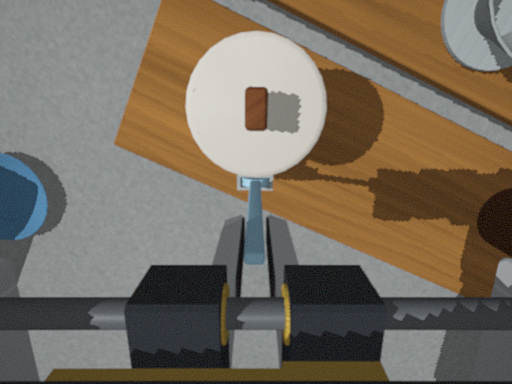

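{"name": "play_rows", "arguments": {
  "motion": [0, 0, 0, 0, 0, 0, 1, 0, 0, 0, 0, 0, 0, 1, 0, 0, 0, -0.005, 0, 0, 1, 0, 0, 0, -0.01, 0, 0, 1, 0, 0, 0, -0.01, 0, 0, 1]
}}

```text
clock: 7.9
eef_pos: [502.6, 145.7, 249.8]
eef_rot: [2.223, 1.569, 1.13]
wrist_force: [0.7, 0.9, -0.5]
finger_gap: 10.6
```

```bash
python3 - <<'E'
from h import *
s=read_state();print(s["clock"],np.round(s["eef_pos"],1),s["finger_gap"])
p,q=plan([502.3,146,325],goalR(-1.095),5)
E
```

```text
7.9 [502.6 145.7 249.8] 10.603119676447793
[0.0, -0.0, -0.0, -0.015, -0.0, -0.0001]
[0.0, -0.0, -0.0, -0.0151, -0.0, -0.0001]
[0.0, -0.0, -0.0, -0.015, -0.0, -0.0001]
[0.0, -0.0, -0.0, -0.0151, -0.0, -0.0001]
[0.0, -0.0, -0.0, -0.015, -0.0, -0.0001]
```

{"name": "play_rows", "arguments": {
  "motion": [0, 0, 0, -0.015, 0, 0, 1, 0, 0, 0, -0.015, 0, 0, 1, 0, 0, 0, -0.015, 0, 0, 1, 0, 0, 0, -0.015, 0, 0, 1, 0, 0, 0, -0.013, 0, 0, 1, 0, 0, 0, 0, 0, 0, 1]
}}

```text
clock: 8.5
eef_pos: [502.7, 145.6, 332.7]
eef_rot: [1.512, 1.563, 0.419]
wrist_force: [0.7, -0.7, -0.9]
finger_gap: 10.9
```

```bash
python3 - <<'E'
from h import *
s=read_state();print(s["clock"],np.round(s["eef_pos"],1),s["finger_gap"])
for n in ("side","scene"):
    p,_=camera(n); c=camera_params(n);cv2.imwrite(f"pics/h_{n}.png",p)
    for t in ["spoon_tip","spoon_grip","lid","mug"]:
        for r in place_of(n,t)[:1]: print(n,t,round(r["conf"],2),np.round(w(c,r["at"])[0],1))
a=cv2.imread("pics/h_side.png")[120:290,180:350];b=cv2.imread("pics/h_scene.png")[110:280,200:370]
cv2.imwrite("pics/h.png",cv2.resize(np.hstack([a,b]),(800,400)))
p,q=plan([592,-184,325],goalR(-1.095),12)
E
```

```text
8.5 [502.7 145.6 332.7] 10.904689883434068
side spoon_tip 0.46 [501.8 145.5 156.6]
side spoon_grip 0.53 [503.4 146.1 346.5]
side lid 0.81 [567.4 178.1 140. ]
side mug 0.76 [ 597.1 -187.6   21.6]
scene spoon_tip 0.48 [500.2 146.  160.9]
scene spoon_grip 0.48 [498.7 144.8 347.7]
scene lid 0.85 [567.7 177.6 144.6]
scene mug 0.79 [ 588.7 -182.7   27.2]
[0.0, -0.0, -0.0, 0.0004, -0.006, 0.0278]
[0.0, -0.0, -0.0, 0.0004, -0.006, 0.0278]
[0.0, -0.0, -0.0, 0.0004, -0.006, 0.0278]
[0.0, -0.0, -0.0, 0.0004, -0.006, 0.0278]
[0.0, -0.0, -0.0, 0.0003, -0.006, 0.0278]
[0.0, -0.0, -0.0, 0.0004, -0.006, 0.0278]
[0.0, -0.0, -0.0, 0.0003, -0.006, 0.0278]
[0.0, -0.0, -0.0, 0.0004, -0.006, 0.0279]
[0.0, -0.0, -0.0, 0.0003, -0.006, 0.0278]
[0.0, -0.0, -0.0, 0.0004, -0.006, 0.0279]
[0.0, -0.0, -0.0, 0.0003, -0.0059, 0.0278]
[0.0, -0.0, -0.0, 0.0004, -0.006, 0.0279]
```

View pics/h.png

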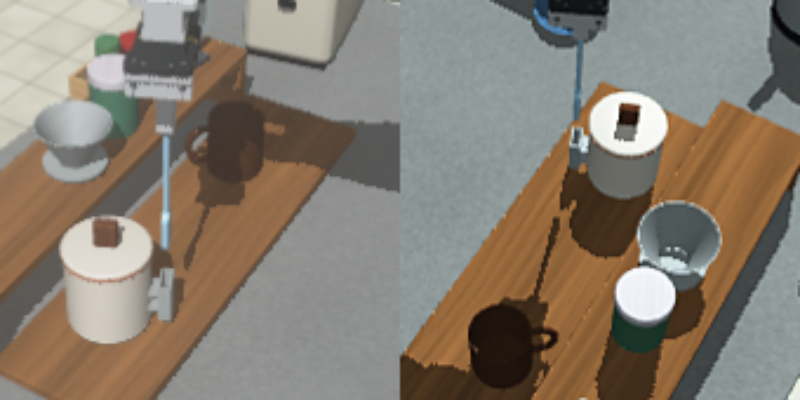

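The spoon is clear: its bowl end is at z≈157, and the lid is still shut. Next I'll carry it over to the mug.

{"name": "play_rows", "arguments": {
  "motion": [0, 0, 0, 0, -0.007, 0.0278, 1, 0, 0, 0, 0, -0.007, 0.0278, 1, 0, 0, 0, 0, -0.007, 0.0278, 1, 0, 0, 0, 0, -0.007, 0.0278, 1, 0, 0, 0, 0, -0.007, 0.0278, 1, 0, 0, 0, 0, -0.007, 0.0278, 1, 0, 0, 0, 0, -0.007, 0.0278, 1, 0, 0, 0, 0, -0.007, 0.0278, 1, 0, 0, 0, 0, -0.007, 0.0278, 1, 0, 0, 0, 0, -0.005, 0.02, 1, 0, 0, 0, 0, -0.002, 0.008, 1, 0, 0, 0, 0, 0, 0, 1]
}}

```text
clock: 10.2
eef_pos: [570.1, -144.2, 327.1]
eef_rot: [2.521, 1.567, 1.43]
wrist_force: [0.9, 0.3, 0.1]
finger_gap: 10.9
```

```bash
python3 - <<'E'
from h import *
s=read_state();print(s["clock"],np.round(s["eef_pos"],1),s["finger_gap"],np.round(s["joints"],2))
p,_=camera("wrist"); c=camera_params("wrist");cv2.imwrite("pics/i.png",p)
for t in ["spoon_tip","mug"]:
    for r in place_of("wrist",t)[:1]: print(t,round(r["conf"],2),np.round(w(c,r["at"])[0],1))
for r in (37,42):
  a=np.linspace(0,2*np.pi,60);P=np.c_[593+r*np.cos(a),-185+r*np.sin(a),120+0*a]
  cv2.polylines(p,[proj(c,P).astype(np.int32).reshape(-1,1,2)],True,(0,255,0),1)
cv2.imwrite("pics/i2.png",p)
E
```

```text
10.2 [ 570.1 -144.2  327.1] 10.885102845103173 [-0.31  0.33  1.2   0.    1.61  0.78]
spoon_tip 0.95 [ 568.9 -143.6  153. ]
mug 0.76 [ 600.2 -182.4   27.1]
```

View pics/i2.png

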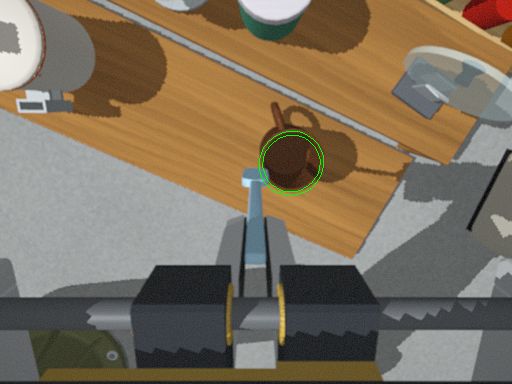

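```bash
python3 - <<'E'
from h import *
for f in ("i",):
    p=cv2.imread(f"pics/{f}.png")[90:230,215:365];p=cv2.convertScaleAbs(p,alpha=2)
    cv2.imwrite("pics/i3.png",cv2.resize(p,None,fx=4,fy=4,interpolation=cv2.INTER_CUBIC))
E
```

```text
(no output)
```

View pics/i3.png

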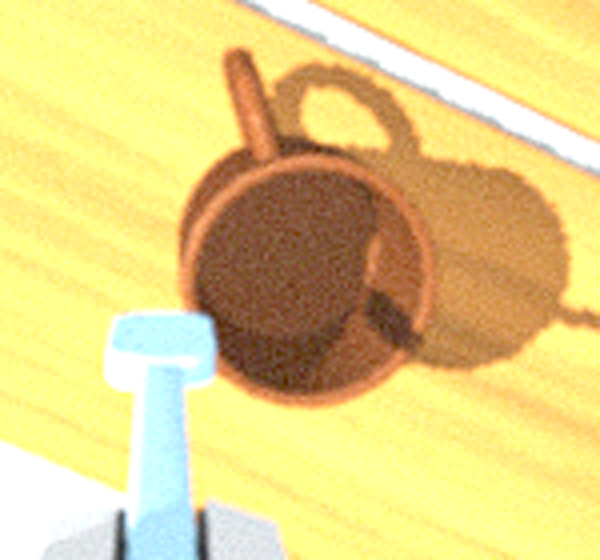

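```bash
python3 - <<'E'
from h import *
c=camera_params("wrist");T=np.array(c["T"])
print(proj(c,[[593,-185,120]]))
d=T[:3,:3]@ray(c,(292.2,160))[0];m=T[:3,3]+d*(120-T[2,3])/d[2];print("mug",m)
p,q=pose();print(p)
m=np.array([593.5,-184.5])
t=m-35*np.array([.889,.458]);print(t)
g=goalR(-1.095)*R.from_rotvec([0,0,0.12])
p,q=plan([*t,325],g,4)
plan([*t,208],g,10,p,q)
E
```

```text
[[291.94295048 164.57013055]]
mug [ 598.38279995 -182.34025954  120.        ]
[ 570.00926195 -142.71857095  327.60227684]
[ 562.385 -200.53 ]
[0.001, -0.001, 0.029, 0.0006, -0.0084, 0.0119]
[0.001, -0.001, 0.029, 0.0004, -0.0084, 0.0119]
[0.001, -0.001, 0.029, 0.0001, -0.0084, 0.012]
[0.001, -0.001, 0.029, -0.0001, -0.0083, 0.012]
[0.0, 0.0, 0.0, 0.0116, -0.0014, -0.0]
[0.0, 0.0, 0.0, 0.0116, -0.0014, -0.0]
[0.0, 0.0, 0.0, 0.0116, -0.0014, -0.0]
[0.0, 0.0, 0.0, 0.0116, -0.0014, -0.0]
[0.0, 0.0, 0.0, 0.0116, -0.0014, -0.0]
[0.0, 0.0, 0.0, 0.0116, -0.0014, -0.0]
[0.0, 0.0, 0.0, 0.0116, -0.0014, -0.0]
[0.0, 0.0, 0.0, 0.0117, -0.0014, -0.0001]
[0.0, 0.0, 0.0, 0.0116, -0.0013, -0.0]
[0.0, 0.0, 0.0, 0.0117, -0.0014, -0.0001]
```

{"name": "play_rows", "arguments": {
  "motion": [0.001, 0, 0.03, 0, -0.008, 0.012, 1, 0.001, 0, 0.03, 0, -0.008, 0.012, 1, 0.001, 0, 0.03, 0, -0.008, 0.012, 1, 0.001, 0, 0.03, 0, -0.007, 0.012, 1, 0, 0, 0, 0, 0, 0.002, 1, 0, 0, 0, 0, 0, 0, 1]
}}

```text
clock: 10.95
eef_pos: [566.1, -196.2, 327.8]
eef_rot: [1.581, 1.443, 0.495]
wrist_force: [0.2, 0.0, -0.1]
finger_gap: 11.1
```

```bash
python3 - <<'E'
from h import *
s=read_state();print(s["clock"],np.round(s["eef_pos"],1),s["finger_gap"],np.round(s["joints"],2))
p,_=camera("wrist"); c=camera_params("wrist")
pp,q=pose();X=q.as_matrix()[:,0];print(X,"tip nominal",pp+X*176)
print(proj(c,[pp+X*176]))
g=goalR(-1.095)*R.from_rotvec([0,0,0.12])
plan([564,-199.5,325],g,1)
p=p[90:260,200:360];p=cv2.convertScaleAbs(p,alpha=2)
cv2.imwrite("pics/j.png",cv2.resize(p,None,fx=3.5,fy=3.5,interpolation=cv2.INTER_CUBIC))
E
```

```text
10.95 [ 566.1 -196.2  327.8] 11.089494158892622 [-0.44  0.3   1.24  0.1   1.52  0.64]
[ 0.11241162  0.06071405 -0.99180514] tip nominal [ 585.95680196 -185.34054012  153.21472873]
[[254.44600415 169.97311305]]
[0.01, -0.002, -0.008, 0.0023, -0.0039, 0.0021]
```

View pics/j.png

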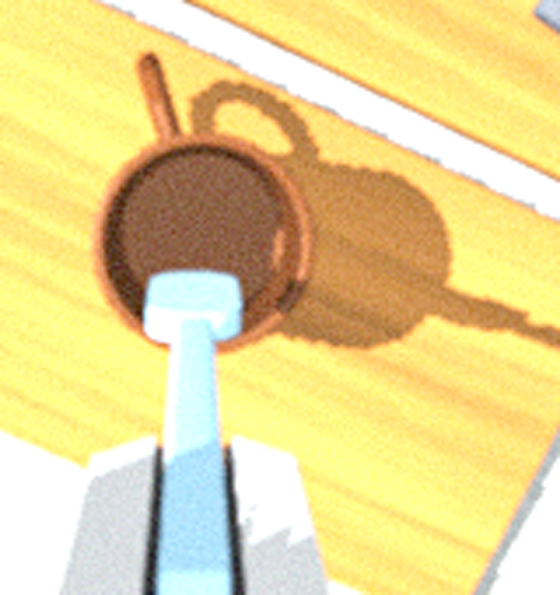

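```bash
python3 - <<'E'
from h import *
c=camera_params("wrist");T=np.array(c["T"])
def onz(uv,z):
    d=T[:3,:3]@ray(c,uv)[0];return T[:3,3]+d*(z-T[2,3])/d[2]
m=onz((258.3,159.4),120);e=onz((255.4,172),152);print(m,e)
jx=np.array([.889,.458]);jy=np.array([-.458,.889]);D=(e-m)[:2];print("tip rel mug jx,jy",D@jx,D@jy)
D=(pose()[0]+pose()[1].as_matrix()[:,0]*176-m)[:2];print(D@jx,D@jy)
E
```

```text
[ 597.83444287 -184.64531401  120.        ] [ 584.23651266 -187.542004    152.        ]
tip rel mug jx,jy -13.415243964761355 3.6526946371970066
-10.877636323915171 4.82190353129972
```

The spoon end sits over the mug mouth, about 13 mm on the robot side of the rim centre, as planned. I'll lower it.

{"name": "play_rows", "arguments": {
  "motion": [0, 0, 0, 0.0119, -0.0014, 0.002, 1, 0, 0, 0, 0.0119, -0.0014, 0, 1, 0, 0, 0, 0.0119, -0.0014, 0, 1, 0, 0, 0, 0.0119, -0.0014, 0, 1, 0, 0, 0, 0.0119, -0.0014, 0, 1, 0, 0, 0, 0.0119, -0.0014, 0, 1, 0, 0, 0, 0.01, -0.0012, 0, 1, 0, 0, 0, 0, 0, 0, 1]
}}

```text
clock: 11.8
eef_pos: [567.8, -194.2, 236.3]
eef_rot: [1.604, 1.446, 0.522]
wrist_force: [-0.1, 0.5, -0.8]
finger_gap: 10.9
```

```bash
python3 - <<'E'
from h import *
s=read_state();print(s["clock"],np.round(s["eef_pos"],1),s["finger_gap"],np.round(s["wrist_force"],1))
p,_=camera("wrist"); c=camera_params("wrist")
p=p[90:260,180:340];p=cv2.convertScaleAbs(p,alpha=2)
cv2.imwrite("pics/k.png",cv2.resize(p,None,fx=3.5,fy=3.5,interpolation=cv2.INTER_CUBIC))
g=goalR(-1.095)*R.from_rotvec([0,0,0.12])
P=pose()[0];plan([566.5,-197.5,210],g,3)
E
```

```text
11.8 [ 567.8 -194.2  236.3] 10.864286957830425 [-0.1  0.5 -0.8]
[0.004, -0.002, -0.002, 0.0089, -0.0021, 0.0007]
[0.004, -0.002, -0.002, 0.0089, -0.002, 0.0007]
[0.004, -0.002, -0.002, 0.0089, -0.002, 0.0007]
```

View pics/k.png

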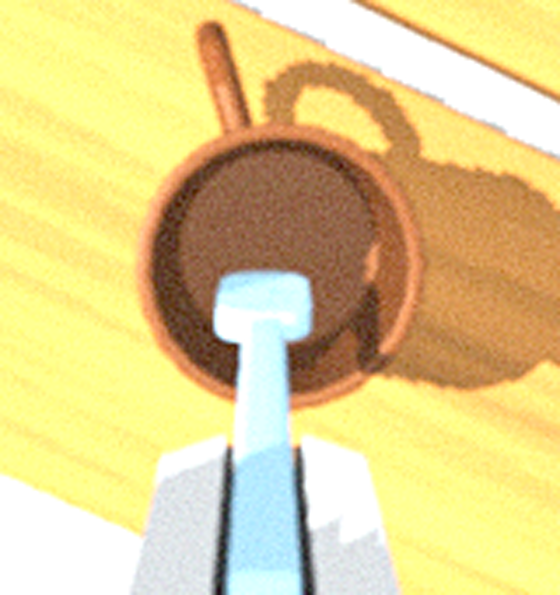

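{"name": "play_rows", "arguments": {
  "motion": [0, 0, 0, 0.009, -0.0015, 0.0007, 1, 0, 0, 0, 0.008, -0.0015, 0.0005, 1, 0, 0, 0, 0.005, -0.001, 0.0005, 1, 0, 0, 0, 0, 0, 0, 1]
}}

```text
clock: 12.25
eef_pos: [568.1, -196.9, 214.2]
eef_rot: [1.583, 1.444, 0.501]
wrist_force: [-0.2, -0.4, 0.4]
finger_gap: 10.7
```

{"name": "play_rows", "arguments": {
  "motion": [0, 0, 0, 0.003, -0.0004, 0, 1, 0, 0, 0, 0.003, -0.0004, 0, 1, 0, 0, 0, 0, 0, 0, 1]
}}

```text
clock: 12.55
eef_pos: [568.2, -197.0, 208.0]
eef_rot: [1.579, 1.444, 0.497]
wrist_force: [0.2, 1.1, 0.1]
finger_gap: 10.7
```

```bash
python3 - <<'E'
from h import *
s=read_state();print(s["clock"],np.round(s["eef_pos"],1),s["finger_gap"],np.round(s["wrist_force"],1))
p,_=camera("wrist"); 
p=p[90:290,160:340];p=cv2.convertScaleAbs(p,alpha=2)
cv2.imwrite("pics/l.png",cv2.resize(p,None,fx=3,fy=3,interpolation=cv2.INTER_CUBIC))
E
```

```text
12.55 [ 568.2 -197.   208. ] 10.706514332853908 [0.2 1.1 0.1]
```

View pics/l.png

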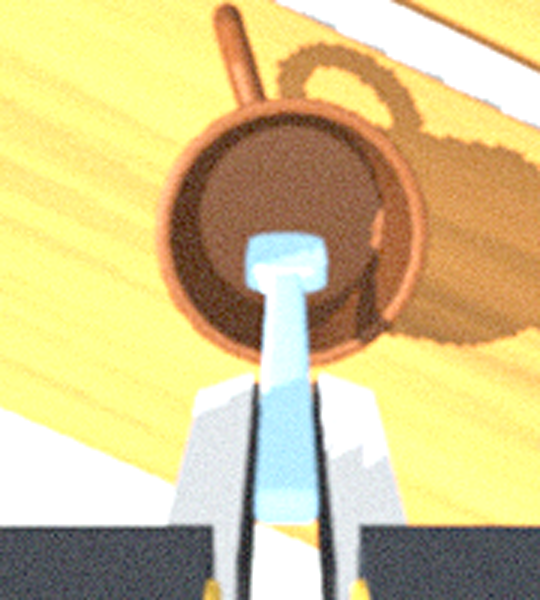

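{"name": "play_rows", "arguments": {
  "motion": [0, 0, 0, 0.002, 0, 0, 1, 0, 0, 0, 0.0015, 0, 0, 1]
}}

```text
clock: 12.8
eef_pos: [569.1, -197.0, 205.7]
eef_rot: [1.566, 1.442, 0.484]
wrist_force: [-2.0, 0.1, 10.1]
finger_gap: 10.4
```

Contact with the mug floor. I'll back off slightly and release.

{"name": "play_rows", "arguments": {
  "motion": [0, 0, 0, -0.0015, 0, 0, 1, 0, 0, 0, 0, 0, 0, 0.7, 0, 0, 0, 0, 0, 0, 0.4, 0, 0, 0, 0, 0, 0, 0.1, 0, 0, 0, 0, 0, 0, 0.1, 0, 0, 0, 0, 0, 0, 0.1]
}}

```text
clock: 13.4
eef_pos: [569.0, -197.0, 207.3]
eef_rot: [1.564, 1.442, 0.482]
wrist_force: [-0.1, 0.5, -0.8]
finger_gap: 40.9
```

```bash
python3 - <<'E'
from h import *
s=read_state();print(s["clock"],np.round(s["eef_pos"],1),s["finger_gap"],np.round(s["wrist_force"],1))
p,_=camera("wrist"); 
p=p[90:290,160:340];p=cv2.convertScaleAbs(p,alpha=2)
cv2.imwrite("pics/m.png",cv2.resize(p,None,fx=3,fy=3,interpolation=cv2.INTER_CUBIC))
E
```

```text
13.4 [ 569.  -197.   207.3] 40.89519623907334 [-0.1  0.5 -0.8]
```

View pics/m.png

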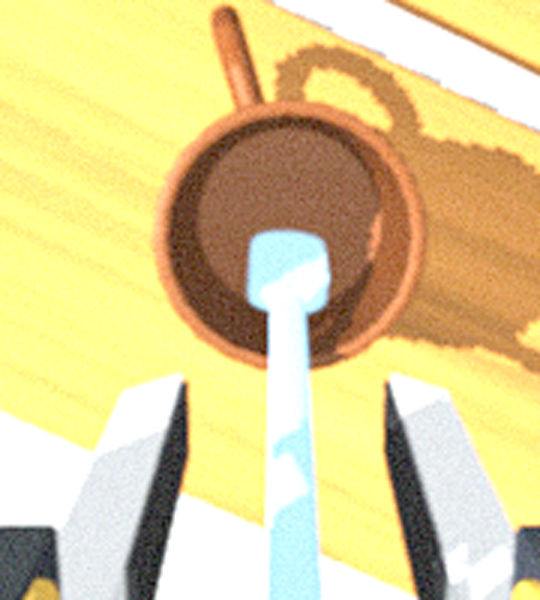

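The spoon leans on the robot-side rim, free between the open fingers. I'll withdraw upward.

{"name": "play_rows", "arguments": {
  "motion": [0, 0, 0, -0.005, 0.0006, 0, -0.2, 0, 0, 0, -0.02, 0.001, 0, -0.2, 0, 0, 0, -0.025, 0.001, 0, -0.2, 0, 0, 0, -0.025, 0.001, 0, -0.2, 0, 0, 0, -0.025, 0.001, 0, -0.2, 0, 0, 0, 0, 0, 0, -0.2]
}}

```text
clock: 14.05
eef_pos: [561.1, -200.8, 311.9]
eef_rot: [1.568, 1.443, 0.486]
wrist_force: [0.1, 0.0, 0.2]
finger_gap: 56.5
```

```bash
python3 - <<'E'
from h import *
s=read_state();print(s["clock"],np.round(s["eef_pos"],1),s["finger_gap"],np.round(s["wrist_force"],1))
for n in ("side","wrist"):
    p,_=camera(n); c=camera_params(n);cv2.imwrite(f"pics/n_{n}.png",p)
    for t in ["spoon_tip","spoon_grip","mug","lid_pull"]:
        for r in place_of(n,t)[:1]: print(n,t,round(r["conf"],2),np.round(w(c,r["at"])[0],1))
a=cv2.imread("pics/n_side.png")[80:280,180:380];b=cv2.resize(cv2.imread("pics/n_wrist.png"),(500,400))
cv2.imwrite("pics/n.png",np.hstack([cv2.resize(a,(300,400)),b]))
p,q=plan([569,-197,330],goalR(-1.095),2)
plan([566.5,179,300],goalR(-1.095),13,p,q)
E
```

```text
14.05 [ 561.1 -200.8  311.9] 56.50384276812508 [0.1 0.  0.2]
side spoon_grip 0.57 [ 544.5 -212.5  216.5]
side mug 0.74 [ 594.4 -187.5   23.6]
side lid_pull 0.61 [564.1 179.9 190.2]
wrist spoon_tip 0.56 [ 586.1 -190.2   32.9]
wrist spoon_grip 0.77 [ 545.2 -208.7  215.8]
wrist mug 0.75 [ 600.8 -184.6   24.6]
wrist lid_pull 0.2 [ 545.2 -212.7  218.8]
[0.007, -0.003, -0.062, -0.0106, 0.0059, 0.0005]
[0.007, -0.003, -0.062, -0.0109, 0.0052, 0.0005]
[-0.0, 0.0, -0.0, 0.0023, 0.0131, -0.0258]
[-0.0, 0.0, -0.0, 0.0023, 0.0131, -0.0258]
[-0.0, 0.0, -0.0, 0.0023, 0.013, -0.0258]
[-0.0, 0.0, -0.0, 0.0023, 0.0131, -0.0258]
[-0.0, 0.0, -0.0, 0.0023, 0.013, -0.0258]
[-0.0, 0.0, -0.0, 0.0023, 0.0131, -0.0258]
[-0.0, 0.0, -0.0, 0.0023, 0.013, -0.0258]
[-0.0, 0.0, -0.0, 0.0023, 0.0131, -0.0258]
[-0.0, 0.0, -0.0, 0.0023, 0.013, -0.0258]
[-0.0, 0.0, -0.0, 0.0023, 0.0131, -0.0258]
[-0.0, 0.0, -0.0, 0.0023, 0.013, -0.0259]
[-0.0, 0.0, -0.0, 0.0023, 0.0131, -0.0258]
[-0.0, 0.0, -0.0, 0.0024, 0.013, -0.0259]
```

View pics/n.png

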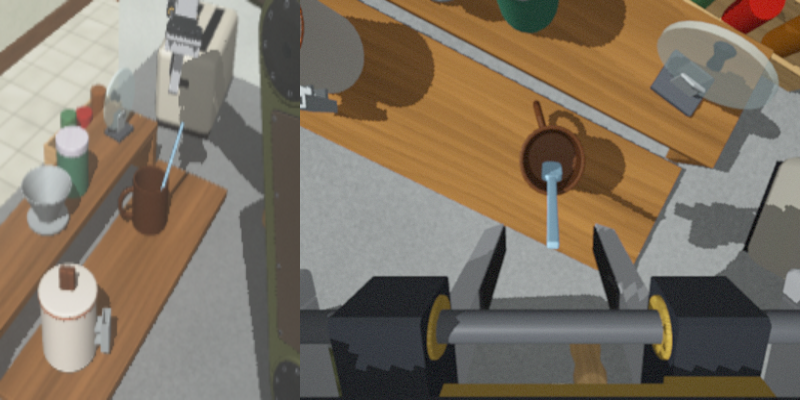

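The spoon stands in the mug leaning towards the robot, its tip near (586,-190,33), and the mug is upright. On to the lid.

{"name": "play_rows", "arguments": {
  "motion": [0.007, -0.003, -0.062, -0.004, 0.004, 0, -0.2, 0.007, -0.003, -0.062, -0.004, 0.004, 0, -0.2, 0, 0, 0, 0, 0.014, -0.0255, -0.2, 0, 0, 0, 0, 0.014, -0.0258, -0.2, 0, 0, 0, 0, 0.014, -0.0258, -0.2, 0, 0, 0, 0, 0.014, -0.0258, -0.2, 0, 0, 0, 0, 0.014, -0.0258, -0.2, 0, 0, 0, 0, 0.014, -0.0258, -0.2, 0, 0, 0, 0, 0.014, -0.0258, -0.2, 0, 0, 0, 0, 0.013, -0.0258, -0.2, 0, 0, 0, 0, 0.013, -0.0258, -0.2, 0, 0, 0, 0, 0.013, -0.0258, -0.2, 0, 0, 0, 0, 0.013, -0.0258, -0.2, 0, 0, 0, 0, 0.01, -0.02, -0.2, 0, 0, 0, 0, 0.003, -0.008, -0.2, 0, 0, 0, 0, 0, 0, -0.2]
}}

```text
clock: 16.15
eef_pos: [569.4, 168.1, 311.9]
eef_rot: [-1.754, 1.562, -2.852]
wrist_force: [-0.2, -1.5, -0.7]
finger_gap: 56.6
```

```bash
python3 - <<'E'
from h import *
s=read_state();print(s["clock"],np.round(s["eef_pos"],1),s["finger_gap"],np.round(s["wrist_force"],1))
p,_=camera("wrist"); c=camera_params("wrist");cv2.imwrite("pics/o.png",p)
for t in ["lid","lid_pull"]:
        for r in place_of("wrist",t)[:1]: print(t,round(r["conf"],2),np.round(w(c,r["at"])[0],1))
plan([567.5,179.5,260],goalR(-1.095),3)
E
```

```text
16.15 [569.4 168.1 311.9] 56.58999372805993 [-0.2 -1.5 -0.7]
lid 0.68 [568.1 180.2 142.1]
[-0.002, -0.0, 0.003, 0.0174, 0.0014, -0.0042]
[-0.002, -0.0, 0.003, 0.0173, 0.0014, -0.0041]
[-0.002, -0.0, 0.003, 0.0174, 0.0014, -0.0042]
```

View pics/o.png

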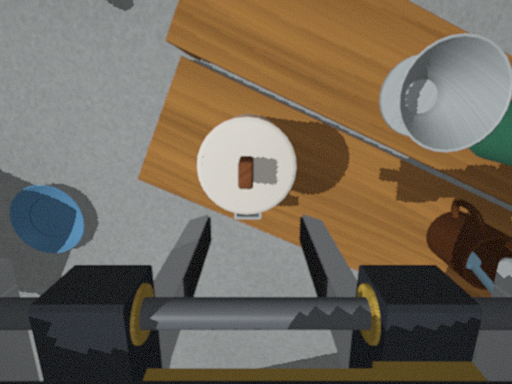

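{"name": "play_rows", "arguments": {
  "motion": [-0.002, 0, 0.003, 0.016, 0.0014, -0.0042, -0.2, -0.002, 0, 0.003, 0.016, 0.0014, -0.0042, -0.2, 0, 0, 0, 0.014, 0.0014, -0.003, -0.2, 0, 0, 0, 0, 0, 0, -0.2]
}}

```text
clock: 16.7
eef_pos: [569.0, 174.2, 265.6]
eef_rot: [-2.113, 1.57, 3.068]
wrist_force: [0.7, -0.2, -0.2]
finger_gap: 56.2
```

```bash
python3 - <<'E'
from h import *
s=read_state();print(s["clock"],np.round(s["eef_pos"],1),s["finger_gap"],np.round(s["wrist_force"],1))
p,_=camera("wrist"); c=camera_params("wrist");cv2.imwrite("pics/p.png",p)
T=np.array(c["T"])
def onz(uv,z):
    d=T[:3,:3]@ray(c,uv)[0];return T[:3,3]+d*(z-T[2,3])/d[2]
hsv=cv2.cvtColor(p,cv2.COLOR_BGR2HSV);m=((hsv[...,1]>120)&(hsv[...,2]<170)).astype(np.uint8)
q=proj(c,[[567.5,179.5,189]])[0];print(q)
x,y=int(q[0]),int(q[1]);mm=np.zeros_like(m);mm[y-30:y+30,x-25:x+25]=m[y-30:y+30,x-25:x+25]
cn=max(cv2.findContours(mm,cv2.RETR_EXTERNAL,cv2.CHAIN_APPROX_NONE)[0],key=cv2.contourArea);r=cv2.minAreaRect(cn);print(r,cv2.boundingRect(cn));print("pull",onz(r[0],185).round(1))
b=cv2.boundingRect(cn);print(onz((b[0],b[1]),189),onz((b[0]+b[2],b[1]),189),onz((b[0],b[1]+b[3]),189))
plan([567.5,179.5,160],goalR(-1.095),7)
E
```

```text
16.7 [569.  174.2 265.6] 56.19042683624281 [ 0.7 -0.2 -0.2]
[247.91515191 193.04428254]
((250.0, 187.0), (36.0, 14.0), 90.0) (243, 169, 15, 37)
pull [572.3 179.9 185. ]
[585.00752111 192.99305227 189.        ] [590.87459008 181.41760127 189.        ] [554.68364521 178.01716614 189.        ]
[-0.001, -0.0, -0.0, 0.0153, 0.0001, -0.0008]
[-0.001, -0.0, -0.0, 0.0153, 0.0001, -0.0008]
[-0.001, -0.0, -0.0, 0.0153, 0.0001, -0.0008]
[-0.001, -0.0, -0.0, 0.0152, 0.0001, -0.0008]
[-0.001, -0.0, -0.0, 0.0153, 0.0001, -0.0008]
[-0.001, -0.0, -0.0, 0.0152, 0.0001, -0.0008]
[-0.001, -0.0, -0.0, 0.0153, 0.0002, -0.0009]
```

View pics/p.png

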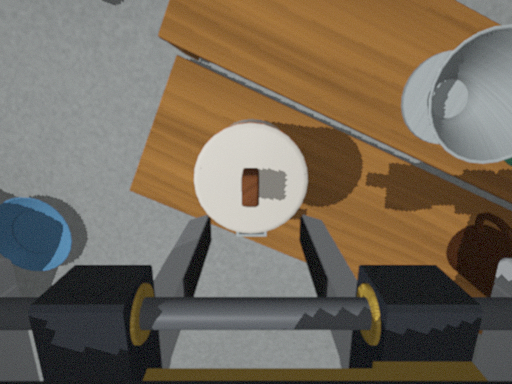

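{"name": "play_rows", "arguments": {
  "motion": [0, 0, 0, 0.015, 0.0005, -0.0012, -0.2, 0, 0, 0, 0.015, 0.0005, -0.0012, -0.2, 0, 0, 0, 0.015, 0.0005, -0.0012, -0.2, 0, 0, 0, 0.015, 0.0003, -0.001, -0.2, 0, 0, 0, 0.013, 0.0003, -0.001, -0.2, 0, 0, 0, 0, 0, 0, -0.2]
}}

```text
clock: 17.35
eef_pos: [571.9, 176.4, 198.1]
eef_rot: [1.313, 1.561, 0.207]
wrist_force: [-0.3, -1.2, -0.3]
finger_gap: 56.0
```

```bash
python3 - <<'E'
from h import *
s=read_state();print(s["clock"],np.round(s["eef_pos"],1),s["finger_gap"],np.round(s["wrist_force"],1))
p,_=camera("wrist"); c=camera_params("wrist");cv2.imwrite("pics/q.png",p)
p,_=camera("side");cv2.imwrite("pics/q2.png",cv2.resize(p[160:280,160:300],None,fx=5,fy=5))
plan([569,180,160],goalR(-1.095),2)
E
```

```text
17.35 [571.9 176.4 198.1] 56.01737778468915 [-0.3 -1.2 -0.3]
[-0.006, 0.002, -0.006, 0.02, -0.001, -0.0023]
[-0.006, 0.002, -0.006, 0.0199, -0.0009, -0.0023]
```

View pics/q.png

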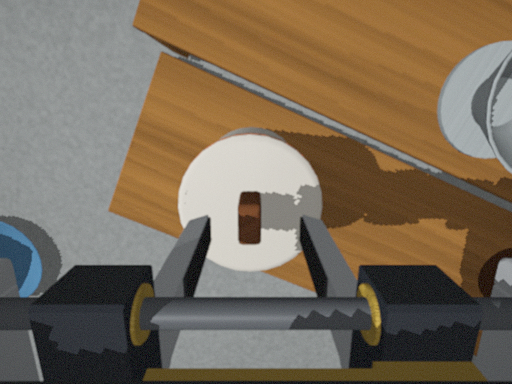

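View pics/q2.png

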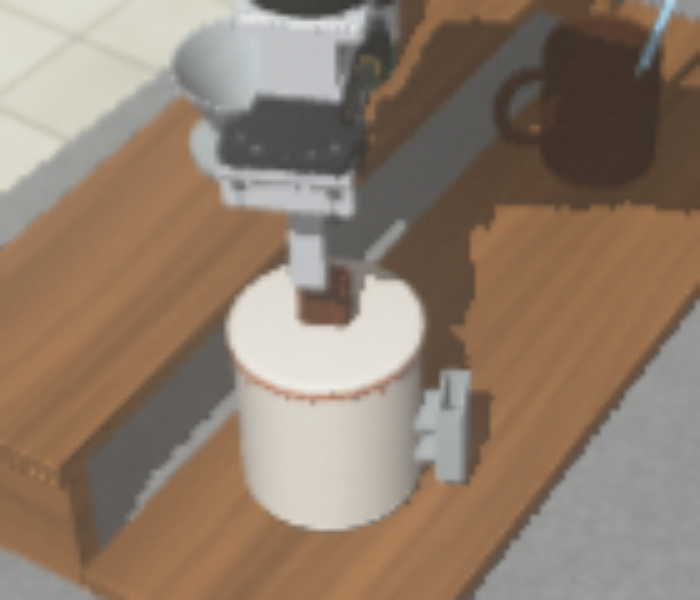

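The pull (249,217) is between the jaws, so I'll finish the descent.

{"name": "play_rows", "arguments": {
  "motion": [-0.004, 0.002, -0.005, 0.014, -0.001, -0.002, -0.2, -0.004, 0, -0.003, 0.012, -0.001, -0.0015, -0.2, 0, 0, 0, 0.005, -0.0005, -0.001, -0.2, 0, 0, 0, 0, 0, 0, -0.2]
}}

```text
clock: 17.85
eef_pos: [568.6, 179.8, 167.9]
eef_rot: [1.304, 1.565, 0.207]
wrist_force: [-0.6, 0.1, 0.3]
finger_gap: 56.5
```

```bash
python3 - <<'E'
from h import *
p,q=pose();print(p,read_state()["clock"]);plan([569,180,160],goalR(-1.095),1)
E
```

```text
[568.64796454 179.77315    167.89291862] 17.85
[-0.003, 0.001, -0.005, 0.0079, 0.0004, -0.0001]
```

{"name": "play_rows", "arguments": {
  "motion": [-0.003, 0.001, -0.005, 0.004, 0, 0, -0.2, 0, 0, 0, 0.003, 0, 0, -0.2, 0, 0, 0, 0, 0, 0, 0.3, 0, 0, 0, 0, 0, 0, 1, 0, 0, 0, 0, 0, 0, 1, 0, 0, 0, 0, 0, 0, 1, 0, 0, 0, 0, 0, 0, 1, 0, 0, 0, 0, 0, 0, 1, 0, 0, 0, 0, 0, 0, 1],
  "newtons": 50
}}

```text
clock: 18.75
eef_pos: [569.2, 179.9, 161.2]
eef_rot: [1.039, 1.569, -0.056]
wrist_force: [1.0, 0.2, -0.9]
finger_gap: 15.7
```

```bash
python3 - <<'E'
from h import *
s=read_state();print(s["clock"],np.round(s["eef_pos"],1),s["finger_gap"],np.round(s["wrist_force"],1))
p,_=camera("wrist"); c=camera_params("wrist");cv2.imwrite("pics/r.png",p)
p,_=camera("side");cv2.imwrite("pics/r2.png",cv2.resize(p[160:280,160:300],None,fx=5,fy=5))
plan([569,180,160],goalR(-1.095),2)
E
```

```text
18.75 [569.2 179.9 161.2] 15.67332838678728 [ 1.   0.2 -0.9]
[0.0, 0.0, -0.001, 0.0006, -0.0, -0.0001]
[0.0, 0.0, -0.001, 0.0006, -0.0001, -0.0001]
```

View pics/r.png

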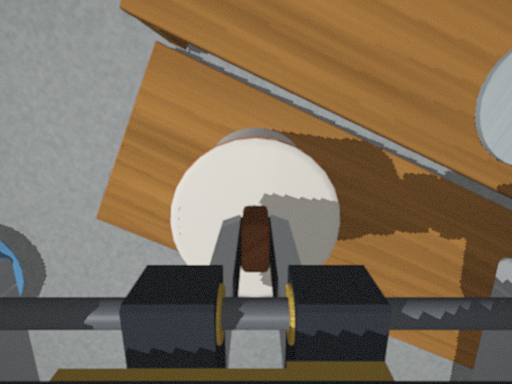

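View pics/r2.png

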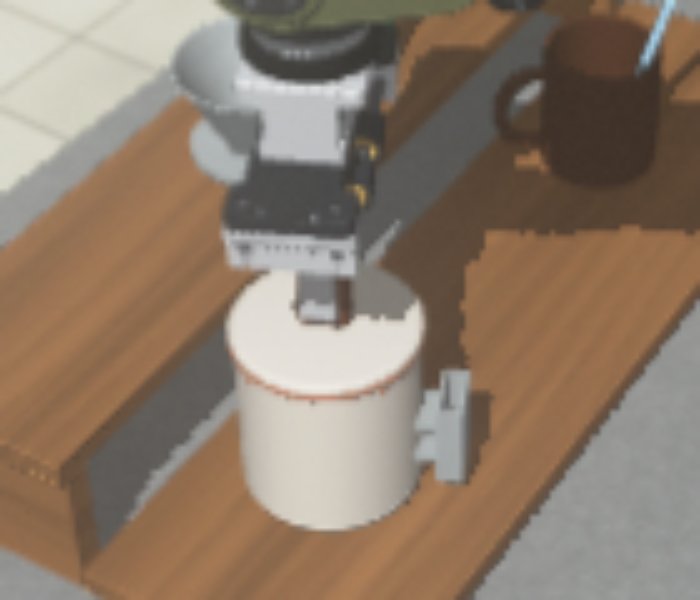

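The pull is gripped (gap 15.7 mm, level). I'll raise it slowly and watch the force.

{"name": "play_rows", "arguments": {
  "motion": [0, 0, 0, -0.001, 0, 0, 1, 0, 0, 0, -0.001, 0, 0, 1, 0, 0, 0, -0.001, 0, 0, 1],
  "newtons": 55
}}

```text
clock: 19.15
eef_pos: [568.8, 179.6, 162.7]
eef_rot: [-0.886, 1.57, -1.98]
wrist_force: [2.2, -0.3, -10.2]
finger_gap: 15.9
```

{"name": "play_rows", "arguments": {
  "motion": [0, 0, 0, -0.0015, 0, 0, 1, 0, 0, 0, -0.0015, 0, 0, 1]
}}

```text
clock: 19.35
eef_pos: [568.5, 179.4, 164.3]
eef_rot: [-1.418, 1.568, -2.513]
wrist_force: [4.3, 0.3, -15.0]
finger_gap: 15.7
```

{"name": "play_rows", "arguments": {
  "motion": [0, 0, 0, -0.0015, 0, 0, 1, 0, 0, 0, -0.0015, 0, 0, 1]
}}

```text
clock: 19.55
eef_pos: [568.1, 179.3, 166.1]
eef_rot: [-1.595, 1.566, -2.689]
wrist_force: [3.7, -0.1, -17.8]
finger_gap: 15.4
```

{"name": "play_rows", "arguments": {
  "motion": [0, 0, 0, -0.0015, 0, 0, 1, 0, 0, 0, -0.0015, 0, 0, 1],
  "newtons": 60
}}

```text
clock: 19.75
eef_pos: [568.0, 179.4, 169.1]
eef_rot: [-1.67, 1.566, -2.765]
wrist_force: [4.6, 1.4, -7.7]
finger_gap: 15.6
```

{"name": "play_rows", "arguments": {
  "motion": [0, 0, 0, -0.0015, 0, 0, 1, 0, 0, 0, -0.0015, 0, 0, 1]
}}

```text
clock: 19.95
eef_pos: [568.7, 179.5, 174.3]
eef_rot: [-1.415, 1.569, -2.51]
wrist_force: [1.6, -0.5, -1.9]
finger_gap: 15.4
```

```bash
python3 - <<'E'
from h import *
s=read_state();print(s["clock"],np.round(s["eef_pos"],1),s["finger_gap"],np.round(s["wrist_force"],1))
p,_=camera("wrist"); cv2.imwrite("pics/s.png",p)
p,_=camera("side");cv2.imwrite("pics/s2.png",cv2.resize(p[190:280,180:280],None,fx=6,fy=6))
plan([568,179.3,184],goalR(-1.095),2)
E
```

```text
19.95 [568.7 179.5 174.3] 15.40691951508921 [ 1.6 -0.5 -1.9]
[0.0, 0.0, 0.001, -0.0048, -0.0004, 0.0]
[0.0, 0.0, 0.001, -0.0048, -0.0003, 0.0]
```

View pics/s2.png

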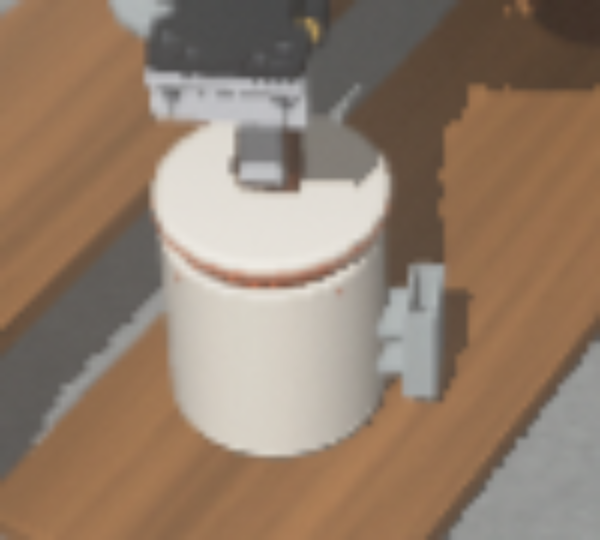

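Popped free without flying up, and the gap is visible. Raising to about 23 mm.

{"name": "play_rows", "arguments": {
  "motion": [0, 0, 0, -0.003, 0, 0, 1, 0, 0, 0, -0.003, 0, 0, 1, 0, 0, 0, -0.002, 0, 0, 1, 0, 0, 0, 0, 0, 0, 1]
}}

```text
clock: 20.45
eef_pos: [568.3, 179.7, 184.2]
eef_rot: [-1.642, 1.569, -2.737]
wrist_force: [0.1, -0.3, -2.9]
finger_gap: 15.8
```

```bash
python3 - <<'E'
from h import *
s=read_state();print(s["clock"],np.round(s["eef_pos"],1),s["finger_gap"],np.round(s["wrist_force"],1),pose()[1].as_matrix()[:,0].round(3))
for n in ("side","scene"):
    p,_=camera(n); c=camera_params(n);cv2.imwrite(f"pics/t_{n}.png",p)
    for t in ["lid","lid_pull","jar","spoon_tip"]:
        for r in place_of(n,t)[:1]: print(n,t,round(r["conf"],2),np.round(w(c,r["at"])[0],1))
a=cv2.imread("pics/t_side.png")[170:280,170:310];b=cv2.imread("pics/t_scene.png")[140:250,230:370]
cv2.imwrite("pics/t.png",np.hstack([cv2.resize(a,(400,314)),cv2.resize(b,(400,314))]))
E
```

```text
20.45 [568.3 179.7 184.2] 15.80117050101526 [ 0.1 -0.3 -2.9] [-0.002 -0.001 -1.   ]
side lid 0.57 [562.7 179.  162.4]
side lid_pull 0.86 [561.6 176.2 210. ]
side jar 0.77 [563.7 177.7  23.5]
side spoon_tip 0.44 [ 349.2 -381.6   -2.9]
scene lid 0.92 [565.5 177.8 161.1]
scene lid_pull 0.85 [568.8 177.4 211.7]
scene jar 0.79 [566.6 175.5  26.6]
scene spoon_tip 0.63 [ 581.4 -189.7   37.6]
```

View pics/t.png

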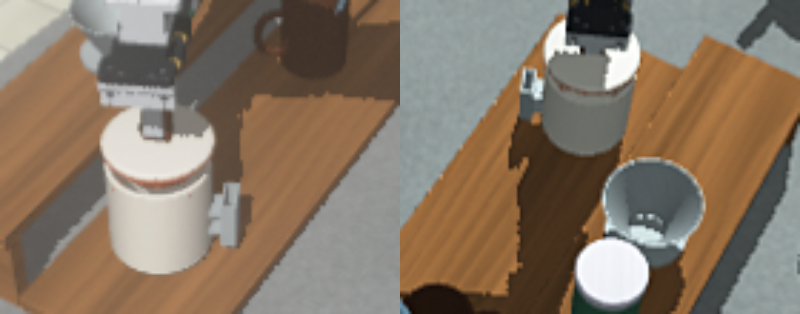

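The lid is level and raised about 20–23 mm. The wrist carries -2.9 N, which is just the lid's weight, so it isn't touching the jar. Now hold.

{"name": "play_rows", "arguments": {
  "motion": [0, 0, 0, 0, 0, 0, 1, 0, 0, 0, 0, 0, 0, 1, 0, 0, 0, 0, 0, 0, 1, 0, 0, 0, 0, 0, 0, 1, 0, 0, 0, 0, 0, 0, 1, 0, 0, 0, 0, 0, 0, 1, 0, 0, 0, 0, 0, 0, 1, 0, 0, 0, 0, 0, 0, 1, 0, 0, 0, 0, 0, 0, 1, 0, 0, 0, 0, 0, 0, 1, 0, 0, 0, 0, 0, 0, 1, 0, 0, 0, 0, 0, 0, 1, 0, 0, 0, 0, 0, 0, 1, 0, 0, 0, 0, 0, 0, 1, 0, 0, 0, 0, 0, 0, 1, 0, 0, 0, 0, 0, 0, 1, 0, 0, 0, 0, 0, 0, 1, 0, 0, 0, 0, 0, 0, 1, 0, 0, 0, 0, 0, 0, 1, 0, 0, 0, 0, 0, 0, 1]
}}

```text
clock: 22.95
eef_pos: [568.2, 179.7, 183.6]
eef_rot: [-1.671, 1.568, -2.766]
wrist_force: [0.5, -0.3, -2.7]
finger_gap: 15.8
```

{"name": "play_rows", "arguments": {
  "motion": [0, 0, 0, 0, 0, 0, 1, 0, 0, 0, 0, 0, 0, 1, 0, 0, 0, 0, 0, 0, 1, 0, 0, 0, 0, 0, 0, 1, 0, 0, 0, 0, 0, 0, 1, 0, 0, 0, 0, 0, 0, 1, 0, 0, 0, 0, 0, 0, 1, 0, 0, 0, 0, 0, 0, 1, 0, 0, 0, 0, 0, 0, 1, 0, 0, 0, 0, 0, 0, 1, 0, 0, 0, 0, 0, 0, 1, 0, 0, 0, 0, 0, 0, 1]
}}

```text
clock: 24.15
eef_pos: [568.2, 179.7, 183.7]
eef_rot: [-1.665, 1.568, -2.76]
wrist_force: [-1.4, -0.0, -3.5]
finger_gap: 15.4
```

```bash
python3 - <<'E'
from h import *
s=read_state();print(s["clock"],np.round(s["eef_pos"],1),s["finger_gap"],np.round(s["wrist_force"],1),np.round(s["qd"],3))
p,_=camera("side");cv2.imwrite("pics/u.png",p);c=camera_params("side")
for t in ["lid","lid_pull","mug","tin","dripper","salt","saucer"]:
        for r in place_of("side",t)[:1]: print(t,round(r["conf"],2),np.round(w(c,r["at"])[0],1))
E
```

```text
24.15 [568.2 179.7 183.7] 15.36892730709319 [-1.4 -0.  -3.5] [ 0.002 -0.    -0.001 -0.002  0.    -0.   ]
lid 0.83 [563.8 179.4 162.7]
lid_pull 0.72 [564.8 181.  210.2]
tin 0.36 [564.5 178.   19.9]
dripper 0.65 [729.7  34.3 107.9]
salt 0.82 [ 3.491e+02 -3.812e+02  3.000e-01]
saucer 0.96 [305.5 427.    2.7]
```

View pics/u.png

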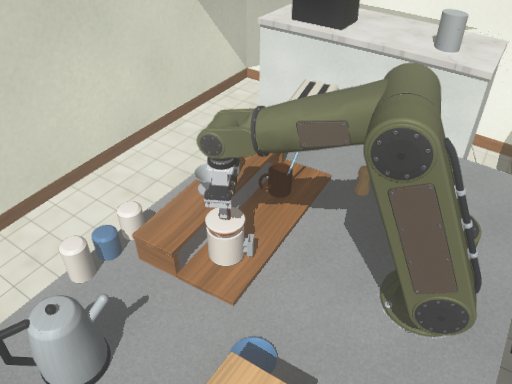

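The lid is held steady at (225,213), and the mug with the spoon at (281,180) is standing. Nothing else looks moved, so I'm handing in.

```bash
python3 -c "
from cell import *
print(sign_off())"
```

```text
the job is handed in; nothing more can be done
None
```

I pulled the blue spoon out of the pocket and stood it bowl down in the mug. Then I broke the lid free slowly and signed off at about 24 s with the gripper still holding it level over the jar. The sign-off gives no verdict.

- **Lid:** The force on the wrist peaked near 18 N before the seal popped, and the lid did not fly up. The arm rose 22–23 mm while gripping, and the cameras put the lid 18–23 mm up (the disc and pull readings differ by about 3 mm). It had been held still for over 3 s by then. The wrist was carrying about 3 N, which is just the lid's weight, so the lid was not resting on the jar.
- **Spoon:** It leans on the mug's rim towards the robot. Its tip measured about 10–15 mm from the mug's axis on the mug floor, and it is well clear of the fingers, lid and jar.
- **Mug and other items:** The mug is standing. The dripper, salt mill and saucer were within about 3 mm of where they started.

**Checks that failed or disagreed:**
- The wrist camera read positions about 4–5 mm further towards the shelf than the two fixed cameras, so I used values in between.
- In the last check the network mislabelled the jar as the tin and did not find the mug. I judged those two by eye from the final picture, where the mug was standing and the tin was mostly hidden behind the arm. The mug's last measured position, just after I released the spoon, was within a few millimetres of its start.

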